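# Index the spray turntable to its next hole

### The job

Press the red plunger of the spray turntable in with a fingertip and push the turntable round clockwise (seen from above, towards the blue post) to the very next of its six index holes, so that the plunger springs all the way back up there and locks the table one sixth of a turn on. The car shell only rides along, staying upright in the middle of the table; lift nothing, and do not disturb the paint bottles or the cleaning pot.

Things in the scene. Friction and masses are not known exactly. Their poses are not given: they have to be found in the camera images.
- turntable (a joint): Angle of the turntable in rad, clockwise seen from above positive, 0 at the hole where it starts; the six holes are pi/3 (1.047) apart. In a locked hole it has about 0.03 rad of play either way. Turning it takes about 0.12 N m plus a little rubbing.
- plunger (a joint): Press depth of the red plunger, m: 0 up (locked in a hole), 0.010 fully in; spring 2.5 N at first, 6 N fully in. From 0.006 in, the table is free. Let go between holes (over 0.1 rad from one), it stays 6 mm down, rubbing under the ring, lets the table be turned on, and pops up by itself into the next hole, stopping the table. Held down, it passes over holes without stopping.
- plunger_top (a point): Centre of the flat top of the red plunger cap (round, 34 mm across, 11 mm thick), 78 mm above the work surface when up, 68 mm when fully in; it moves straight down. It rides on the turntable's carrier arm, 110 mm from the turntable's axis, and goes round with it.
- post_top (a point): Top centre of the upright blue drive post, 14 mm across, fixed on the carrier arm, from 52 to 105 mm above the work surface. It stands on the plunger's clockwise side, 32 mm from its centre (25 mm to the post's face), square to the line from the axis: a fingertip that presses the plunger and moves clockwise meets the post and drives the table by it.
- table_axis (a point): On the turntable's vertical axis, at its top, 52 mm above the work surface. The grey table is 170 mm across; its carrier arm reaches out 137 mm. The fixed aluminium ring below is 290 mm across, 30 mm high, with six black holes 110 mm from the axis joined by a black groove, with yellow marks. The base is fixed; its place and yaw vary.
- car_shell: White model-car body shell with a red stripe, 136 x 64 x 39 mm, 0.15 kg, standing loose in the middle of the turntable, its top 91 mm above the work surface. Origin under its centre, z up, y along its length. It must only ride along.
- red_paint: Bystander: red paint bottle, 44 mm across, 110 mm tall, loose. Origin under its centre.
- green_paint: Bystander: green paint bottle, 44 mm across, 110 mm tall, loose. Origin under its centre.
- cleaning_pot: Bystander: dark airbrush cleaning pot, 88 mm across, 92 mm tall with its knob, loose, with a 12 mm long stub on its side. Origin under its centre.
Mind the look-alikes: they are no part of the job. What is shaped like the car_shell but orange or yellow is not meant.

How it is judged:
By the outcome, as a careful person would: the job done as asked, in the order asked, and still so for the second after the job is handed in, with the robot touching nothing.
It also fails if it takes over 48 s, if anything falls off the work surface, if the arm or the gripper's body presses on something with over 40 N, if the wrist force passes 120 N, or if a joint passes its speed limit or range.

### The arm

A 7-joint arm with a two-finger parallel gripper is mounted at the origin on the work surface. World frame = base frame: x ahead of the robot, y to its left, z up, the work surface at z = 0. Lengths are in m, angles in rad, forces in N, time in s.
With the tool pointing down it reaches from about 0.4 to 0.85 m from the base axis. Payload 4.5 kg.
Tool frame: the origin (TCP) lies where the fingers leave the gripper's body, on its centre line; the fingertips stand 64 mm ahead of it and the grasp point (between the pads) lies 45 mm ahead of it; z points along the fingers, y is the direction in which the jaws open and shut (so a half turn about z gives the same grasp; the last joint's range is limited). The gripper opens to 88 mm and grips with 3 to 60 N. Pads are 18 mm wide; open, the fingers measure 123 mm over their backs; the gripper's body (75 mm by 187 mm) begins 45 mm behind the grasp point.
Start: joints at [-1.304, 0.689, -0.195, 1.565, 0.157, 0.902, -0.215], TCP at [0.144, 0.608, 0.303] pointing down, gripper open.
Joint ranges: [-3.01, 3.01], [-0.46, 2.08], [-1.47, 1.51], [0.13, 2.56], [-1, 4.14], [0.04, 2.09], [-2.66, 2.66]. Speed limits (rad/s): [2.57, 2.57, 3.14, 3.14, 3.14, 3.14, 3.14].

### API

Orientations are given as a unit quaternion [w, x, y, z].
In Python, from cell import r gives the robot as it stands.
- The arm moves only by the tool drive_tool, never from a script. Its argument "rows" is a list of rows, each an object with "jaw": the finger opening in cm, from 0 to 8.81; "dp": the shift along the world's x, y, z in cm, a list of three; "dr": the turn, a rotation vector about the world's x, y, z in rad, a list of three. A call has 1 to 8 rows; each row shifts and turns the pose as measured when the row begins; what a row does not reach is not made up. A row lasts 1/8 s, in which the tool goes at most 62.5 mm and 10.7 degrees, less where a joint would pass 70% of its speed; a pose out of reach is approached as far as the arm can. A call is refused whole if a number of a shift passes 6.25 or a number of a turn 0.188, either way. A call with a gripper value outside its range is refused whole. The fingers move at their own pace and stop on an object; "squeeze" is the grip in N (left out, the last holds). Time passes only in rows, so rows that do not move let the fingers close. It gives the time, the measured TCP pose, the force and the opening at its end, in the units of the state.
- r.observe(): the state, without advancing time (a new reading comes with each control period).
- r.read_camera(name): name is "scene" or "top"; returns a dict with "frame" (400x640x3 uint8, red, green, blue), "fx", "fy", "cx", "cy" (pixels), "k1" (the pictures are not rectified: a ray, as slopes to the right and down, at radius r is drawn at 1 + k1 r^2 times it, then the intrinsics apply), "R" (3x3) and "t" (3): a world point X has camera coordinates R X + t. Camera axes: x right, y down, z forward; pixel columns grow to the right and rows downward; lengths in m; the calibration is good to about 2 mm. A picture is of the moment at which its call begins. There is no depth.
- r.sign_off(): hands the job in, once; it reports no verdict.
The state is a dict: "time_s": time; "qpos": joint angles; "joint_velocities": joint speeds; "effort": joint torques, N m; "ee_pos": TCP position; "tcp_rot": TCP orientation; "force": force on the tool from outside, world axes, zero at the start; "torque": the same for the moment, N m; "width": finger opening in m.
Only numpy, scipy, OpenCV 4.12 (cv2) and the standard library are available. Lean on these libraries where they do the work, as an engineer would, in place of code of your own. Each camera call takes 0.05 s, during which the arm holds its last target. There are 200 camera calls.

## Working session

There is one attempt and no reset: what is moved stays moved. The work goes in short steps, Python scripts to look and compute and a tool call to move; the robot and the scene stay as the last step left them, time stands still between calls to the robot, and variables do not carry over. Pictures are saved under pics/ and viewed, about 8 in all and at most 12, crops included, and the job is handed in when it is done.

Besides the shell and the picture viewer there is one more tool, called after "Request:" in YAML: its name, and indented under it one key for each argument. drive_tool: Moves the arm, as the interface text tells. Its arguments: {"type":"object","properties":{"rows":{"type":"array","items":{"type":"object","properties":{"jaw":{"type":"number"},"dp":{"type":"array","items":{"type":"number"}},"dr":{"type":"array","items":{"type":"number"}}}}},"squeeze":{"type":"number"}},"required":["rows"]}

```bash
mkdir -p pics; cat > h.py <<'E'
import numpy as np, cv2
from cell import r
def save(n,f): cv2.imwrite('pics/'+n+'.png',cv2.cvtColor(f,cv2.COLOR_RGB2BGR))
def ray(c,u,v):
    d=cv2.undistortPoints(np.array([[[u,v]]],float),np.array([[c['fx'],0,c['cx']],[0,c['fy'],c['cy']],[0,0,1]]),np.array([c['k1'],0,0,0,0.]))[0,0]
    R=np.array(c['R']);t=np.array(c['t']);return -R.T@t, R.T@np.array([d[0],d[1],1])
def onz(c,u,v,z):
    o,d=ray(c,u,v);return o+d*(z-o[2])/d[2]
def proj(c,X):
    X=np.array(c['R'])@np.array(X)+np.array(c['t']);x=X[:2]/X[2];s=1+c['k1']*(x@x)
    return x*s*[c['fx'],c['fy']]+[c['cx'],c['cy']]
E
python3 - <<'E'
from h import *
for n in('scene','top'):
    c=r.read_camera(n);save(n+'0',c['frame']);print(n,c['fx'],c['k1'],-np.array(c['R']).T@np.array(c['t']))
print(r.observe())
E
```

```text
scene 410.3922699555913 -0.018176282094739676 [1.36855025 0.1127549  0.81906148]
top 407.91353688021974 -0.040202554203139076 [ 0.39106018 -0.00855524  1.30118371]
{'time_s': 0.1, 'qpos': array([-1.30420639,  0.68988307, -0.19452326,  1.56620338,  0.15728747,
        0.90247774, -0.21506887]), 'joint_velocities': array([ 0.00035824, -0.00215139,  0.00049715, -0.00231755, -0.0013669 ,
       -0.00031071,  0.00062833]), 'effort': array([-2.78200452e-03, -5.28497243e+01, -1.27126873e+00, -1.53836149e+01,
       -5.25277667e-02,  1.95527035e-03,  5.19770697e-05]), 'ee_pos': array([0.14411064, 0.60770574, 0.30201062]), 'tcp_rot': array([-4.15198033e-05,  1.16083818e-01,  9.93239106e-01, -7.90205096e-04]), 'force': array([0.85487796, 0.21677058, 0.48669343]), 'torque': array([-0.04461063,  0.01038399, -0.01351291]), 'width': 0.08821104524163596}
```

View pics/scene0.png

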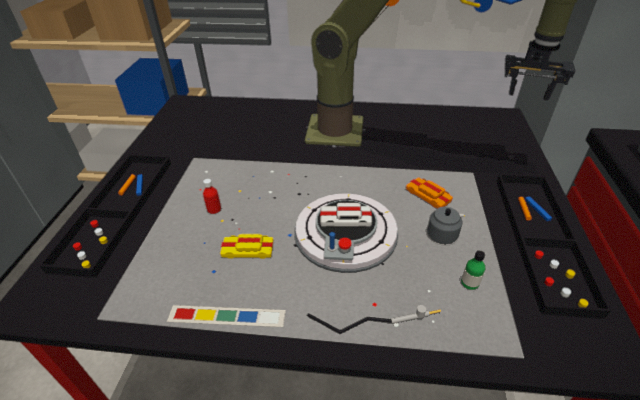

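View pics/top0.png

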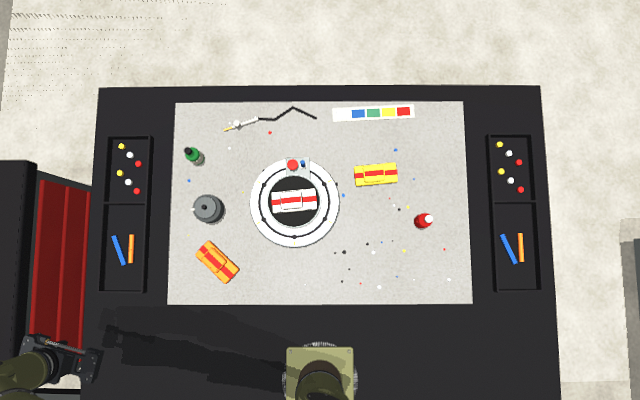

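Scene view: turntable at (347,230), with the red cap at (345,243), blue post at (333,240) and white shell at (347,215). The yellow (247,246) and orange (430,192) shells are the look-alikes, standing off the table. In the top view the cap is at (293,165), the post at (303,163) and the axis near (295,202). I'll measure these and check an enlarged crop.

```bash
cat >> h.py <<'E'
def blob(f,kind,box):
    x0,y0,x1,y1=box;a=cv2.cvtColor(f[y0:y1,x0:x1],cv2.COLOR_RGB2HSV);h,s,v=[a[...,i].astype(int) for i in range(3)]
    m=((h<8)|(h>172))&(s>150)&(v>90) if kind=='red' else (h>100)&(h<128)&(s>120)&(v>50)
    n,l,st,ce=cv2.connectedComponentsWithStats(m.astype(np.uint8))
    return [(int(st[i,4]),(ce[i]+[x0,y0]).round(1),st[i,:4]+[x0,y0,0,0]) for i in range(1,n) if st[i,4]>8]
E
python3 - <<'E'
from h import *
t=r.read_camera('top');s=r.read_camera('scene')
for c,b in((t,(275,150,315,180)),(s,(320,228,362,262))):
    for k,z in(('red',.074),('blue',.085)):
        for a,ce,st in blob(c['frame'],k,b): print(k,a,ce,st,onz(c,*ce,z).round(4))
# ring: bright outer contour at z=.03
g=cv2.cvtColor(t['frame'],cv2.COLOR_RGB2HSV)
m=((g[...,2]>225)&(g[...,1]<25)).astype(np.uint8);m[:150]=0;m[255:]=0;m[:,:240]=0;m[:,350:]=0
k=max(cv2.findContours(m,0,1)[0],key=cv2.contourArea)
P=np.array([onz(t,*p[0],.03)[:2] for p in cv2.convexHull(k)])
A=np.c_[2*P,np.ones(len(P))];q=np.linalg.lstsq(A,(P**2).sum(1),rcond=None)[0];print('axis',q[:2],'rad',np.sqrt(q[2]+q[:2]@q[:2]))
a=cv2.resize(t['frame'][150:255,240:350],None,fx=3.6,fy=3.6,interpolation=2);b=cv2.resize(s['frame'][185:275,285:410],None,fx=3.2,fy=4.2,interpolation=2)
save('crop1',np.hstack([a,b[:a.shape[0]]]))
E
```

```text
red 87 [292.2 164.4] [287 160  11  10] [0.6606 0.0801 0.074 ]
blue 19 [302.3 163.1] [301 160   4   7] [0.6621 0.0486 0.085 ]
red 124 [344.5 242.8] [339 237  12  12] [0.6575 0.0814 0.074 ]
blue 74 [331.6 239.1] [329 232   6  17] [0.6584 0.0492 0.085 ]
axis [0.55345946 0.0777262 ] rad 0.14042316694531715
```

View pics/crop1.png

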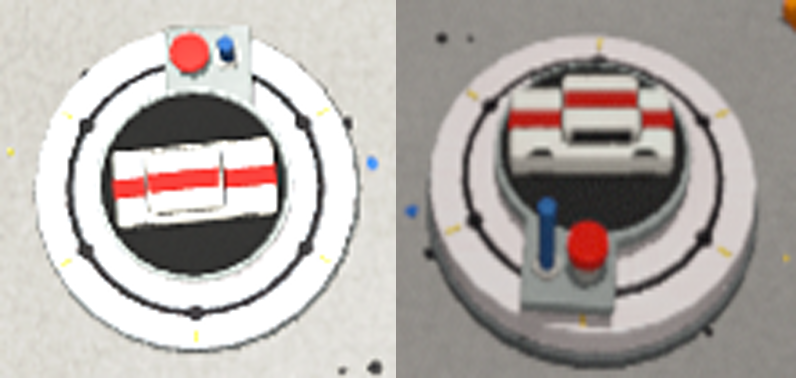

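Both views confirm it: red cap at crop (190,52), about (0.660, 0.080), with the post clockwise of it at (0.660, 0.049). The white shell stands on the table. The axis is about (0.551, 0.077). Plan: closed fingers with the jaw axis radial, pressing on the post side of the cap. Setting out now.

Request:
drive_tool:
  rows:
    - {"jaw": 0, "dp": [4.2, -4.3, 0], "dr": [0, 0, -0.11]}
    - {"jaw": 0, "dp": [4.2, -4.3, 0], "dr": [0, 0, -0.11]}
    - {"jaw": 0, "dp": [4.2, -4.3, 0], "dr": [0, 0, -0.11]}
    - {"jaw": 0, "dp": [4.2, -4.3, 0], "dr": [0, 0, -0.11]}
    - {"jaw": 0, "dp": [4.2, -4.3, 0], "dr": [0, 0, -0.11]}
    - {"jaw": 0, "dp": [4.2, -4.3, 0], "dr": [0, 0, -0.11]}
    - {"jaw": 0, "dp": [4.2, -4.3, 0], "dr": [0, 0, -0.11]}
    - {"jaw": 0, "dp": [4.2, -4.3, 0], "dr": [0, 0, -0.11]}
  squeeze: 10

```text
time_s: 1.2
ee_pos: [0.4834, 0.2571, 0.3018]
tcp_rot: [-0.001, 0.535, 0.845, 0.003]
force: [0.1, 0.2, -0.3]
width: 0.01
```

Request:
drive_tool:
  rows:
    - {"jaw": 0, "dp": [3.9, -4.1, 0], "dr": [0, 0, -0.1]}
    - {"jaw": 0, "dp": [3.9, -4.1, 0], "dr": [0, 0, -0.1]}
    - {"jaw": 0, "dp": [3.9, -4.1, 0], "dr": [0, 0, -0.1]}
    - {"jaw": 0, "dp": [3.9, -4.1, 0], "dr": [0, 0, -0.1]}
    - {"jaw": 0, "dp": [2.3, -2.6, -5], "dr": [0, 0, -0.03]}
    - {"jaw": 0, "dp": [0, 0, -4], "dr": [0, 0, 0]}
    - {"jaw": 0, "dp": [0, 0, 0], "dr": [0, 0, 0]}

```text
time_s: 2.08
ee_pos: [0.6707, 0.0536, 0.2095]
tcp_rot: [0.002, 0.711, 0.703, 0.003]
force: [-0.7, -0.1, 0.9]
width: 0.0005
```

```bash
python3 - <<'E'
from h import *
o=r.observe();print(o['ee_pos'],o['tcp_rot'],o['force'],o['width'])
s=r.read_camera('scene');f=s['frame'].copy()
for X in ((.66,.0695,.078),(.66,.0695,o['ee_pos'][2]-.064)): print(proj(s,X).round(1))
print(proj(s,o['ee_pos']-[0,0,.064]).round(1))
save('s2',cv2.resize(f[170:280,280:420],None,fx=5,fy=5,interpolation=2))
E
```

```text
[0.670672   0.05359793 0.20950274] [0.00158403 0.71131567 0.70286221 0.00349655] [-0.74068305 -0.08448462  0.89479276] 0.00046778121312848915
[339.7 242.1]
[340.1 222.4]
[333. 225.]
```

View pics/s2.png

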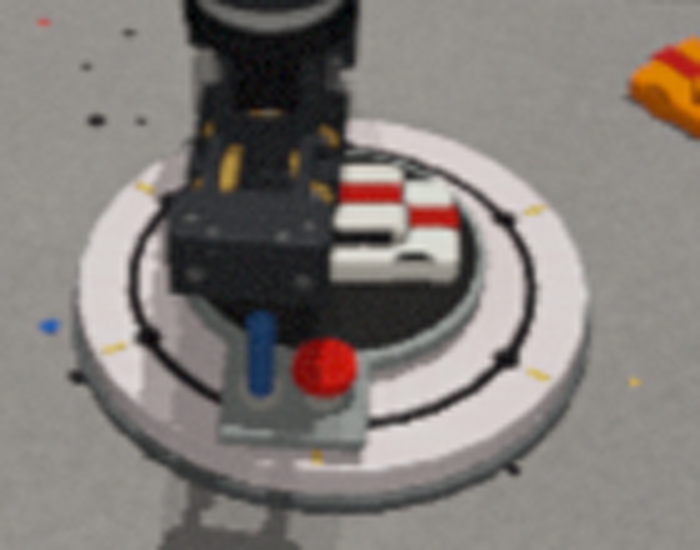

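View: the gripper body is above the table; cap at crop (325,367), post at (260,355), shell upright. The fingers are hidden behind the body's front. Correcting xy and coming down.

Request:
drive_tool:
  rows:
    - {"jaw": 0, "dp": [-1.1, 1.6, -1], "dr": [0, 0, 0.03]}
    - {"jaw": 0, "dp": [0, 0, -1], "dr": [0, 0, 0]}
    - {"jaw": 0, "dp": [0, 0, 0], "dr": [0, 0, 0]}

```text
time_s: 2.5
ee_pos: [0.6636, 0.0704, 0.1968]
tcp_rot: [0.006, 0.7, 0.714, 0.008]
force: [-0.5, -0.4, 0.7]
width: 0.0004
```

Request:
drive_tool:
  rows:
    - {"jaw": 0, "dp": [-0.35, 0, -2.5], "dr": [0, 0.02, 0]}
    - {"jaw": 0, "dp": [0, 0, -1], "dr": [0, 0, 0]}
    - {"jaw": 0, "dp": [0, 0, 0], "dr": [0, 0, 0]}

```text
time_s: 2.88
ee_pos: [0.6611, 0.0694, 0.1608]
tcp_rot: [-0.0, 0.701, 0.713, 0.002]
force: [-0.5, -0.0, 0.1]
width: 0.0003
```

Request:
drive_tool:
  rows:
    - {"jaw": 0, "dp": [-0.1, 0, -1.2], "dr": [0, 0, 0]}
    - {"jaw": 0, "dp": [0, 0, -0.6], "dr": [0, 0, 0]}
    - {"jaw": 0, "dp": [0, 0, -0.4], "dr": [0, 0, 0]}
    - {"jaw": 0, "dp": [0, 0, -0.3], "dr": [0, 0, 0]}

```text
time_s: 3.38
ee_pos: [0.6605, 0.0691, 0.1352]
tcp_rot: [-0.0, 0.701, 0.713, 0.002]
force: [-1.6, -0.1, 4.0]
width: 0.0005
```

Request:
drive_tool:
  rows:
    - {"jaw": 0, "dp": [0, 0, -0.3], "dr": [0, 0, 0]}
    - {"jaw": 0, "dp": [0, 0, -0.1], "dr": [0, 0, 0]}

```text
time_s: 3.62
ee_pos: [0.6606, 0.0691, 0.1324]
tcp_rot: [-0.0, 0.701, 0.713, 0.002]
force: [-2.5, 0.5, 11.1]
width: 0.0004
```

Request:
drive_tool:
  rows:
    - {"jaw": 0, "dp": [-0.03, -0.4, 0], "dr": [0, 0, -0.03]}
    - {"jaw": 0, "dp": [-0.05, -0.5, 0], "dr": [0, 0, -0.04]}
    - {"jaw": 0, "dp": [-0.1, -0.5, 0], "dr": [0, 0, -0.05]}
    - {"jaw": 0, "dp": [-0.12, -0.5, 0], "dr": [0, 0, -0.05]}
    - {"jaw": 0, "dp": [-0.14, -0.5, 0], "dr": [0, 0, -0.05]}
    - {"jaw": 0, "dp": [-0.16, -0.5, 0], "dr": [0, 0, -0.05]}

```text
time_s: 4.38
ee_pos: [0.6553, 0.0433, 0.1348]
tcp_rot: [-0.0, 0.794, 0.608, 0.006]
force: [-1.6, 1.5, 4.3]
width: 0.0004
```

```bash
python3 - <<'E'
from h import *
s=r.read_camera('scene')
for k,z in(('red',.068),('blue',.085)):
    for a,ce,st in blob(s['frame'],k,(290,215,375,275)):print(k,a,ce,st,onz(s,*ce,z).round(4))
save('s3',cv2.resize(s['frame'][170:280,280:420],None,fx=5,fy=5,interpolation=2))
E
```

```text
red 33 [366.5 216.2] [361 215  11   4] [0.5477 0.1335 0.068 ]
red 79 [336.3 244.5] [332 239  10  11] [0.6596 0.0611 0.068 ]
```

View pics/s3.png

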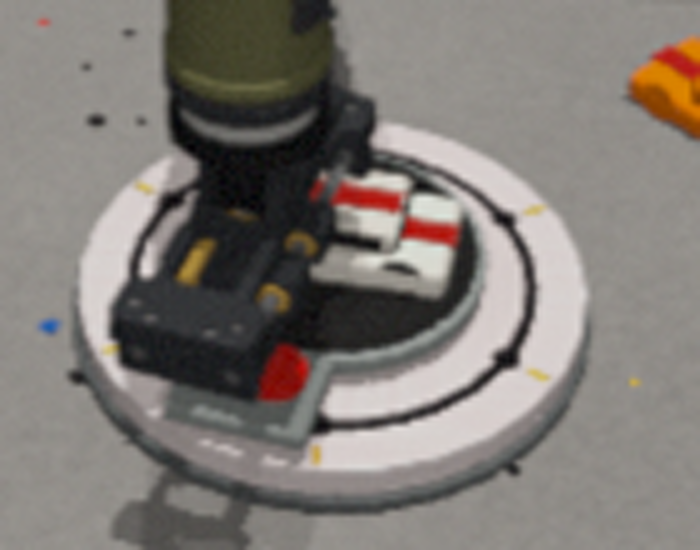

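View: the carrier has turned about 0.2 rad. Cap at crop (285,373), shell riding along. Now I'll lift the tip clear of the cap and keep pushing on the post.

Request:
drive_tool:
  rows:
    - {"jaw": 0, "dp": [0, 0, 0.7], "dr": [0, 0, 0]}
    - {"jaw": 0, "dp": [0, 0, 0.5], "dr": [0, 0, 0]}
    - {"jaw": 0, "dp": [-0.19, -0.52, 0], "dr": [0, 0, -0.06]}
    - {"jaw": 0, "dp": [-0.22, -0.51, 0], "dr": [0, 0, -0.06]}
    - {"jaw": 0, "dp": [-0.24, -0.5, 0], "dr": [0, 0, -0.06]}
    - {"jaw": 0, "dp": [-0.26, -0.49, 0], "dr": [0, 0, -0.06]}
    - {"jaw": 0, "dp": [-0.29, -0.47, 0], "dr": [0, 0, -0.06]}

```text
time_s: 5.3
ee_pos: [0.644, 0.018, 0.1468]
tcp_rot: [0.001, 0.881, 0.474, 0.007]
force: [3.3, 3.0, 0.4]
width: 0.0005
```

Request:
drive_tool:
  rows:
    - {"jaw": 0, "dp": [-0.31, -0.45, 0], "dr": [0, 0, -0.05]}
    - {"jaw": 0, "dp": [-0.33, -0.44, 0], "dr": [0, 0, -0.05]}
    - {"jaw": 0, "dp": [-0.35, -0.42, 0], "dr": [0, 0, -0.05]}
    - {"jaw": 0, "dp": [-0.37, -0.4, 0], "dr": [0, 0, -0.05]}
    - {"jaw": 0, "dp": [-0.39, -0.38, 0], "dr": [0, 0, -0.05]}
    - {"jaw": 0, "dp": [-0.41, -0.36, 0], "dr": [0, 0, -0.05]}

```text
time_s: 6.05
ee_pos: [0.6207, -0.0081, 0.1468]
tcp_rot: [0.001, 0.945, 0.326, 0.007]
force: [2.2, 4.2, 0.4]
width: 0.0006
```

Request:
drive_tool:
  rows:
    - {"jaw": 0, "dp": [-0.42, -0.32, 0], "dr": [0, 0, -0.05]}
    - {"jaw": 0, "dp": [-0.43, -0.3, 0], "dr": [0, 0, -0.05]}
    - {"jaw": 0, "dp": [-0.44, -0.27, 0], "dr": [0, 0, -0.05]}
    - {"jaw": 0, "dp": [-0.36, -0.2, 0], "dr": [0, 0, -0.04]}
    - {"jaw": 0, "dp": [-0.36, -0.19, 0], "dr": [0, 0, -0.04]}

```text
time_s: 6.68
ee_pos: [0.5993, -0.0218, 0.1468]
tcp_rot: [0.002, 0.978, 0.208, 0.007]
force: [2.6, 3.5, 0.0]
width: 0.0006
```

Request:
drive_tool:
  rows:
    - {"jaw": 0, "dp": [-0.27, -0.13, 0], "dr": [0, 0, -0.03]}
    - {"jaw": 0, "dp": [-0.27, -0.12, 0], "dr": [0, 0, -0.03]}
    - {"jaw": 0, "dp": [-0.27, -0.11, 0], "dr": [0, 0, -0.02]}

```text
time_s: 7.05
ee_pos: [0.5901, -0.0265, 0.1467]
tcp_rot: [0.003, 0.986, 0.165, 0.006]
force: [5.7, 4.4, -1.9]
width: 0.0006
```

```bash
python3 - <<'E'
from h import *
o=r.observe();print(o['ee_pos'],o['force'])
s=r.read_camera('scene')
save('s4',cv2.resize(s['frame'][170:280,280:420],None,fx=5,fy=5,interpolation=2))
E
```

```text
[ 0.59006007 -0.02649158  0.14670546] [ 5.73975221  4.41214745 -1.93343315]
```

View pics/s4.png

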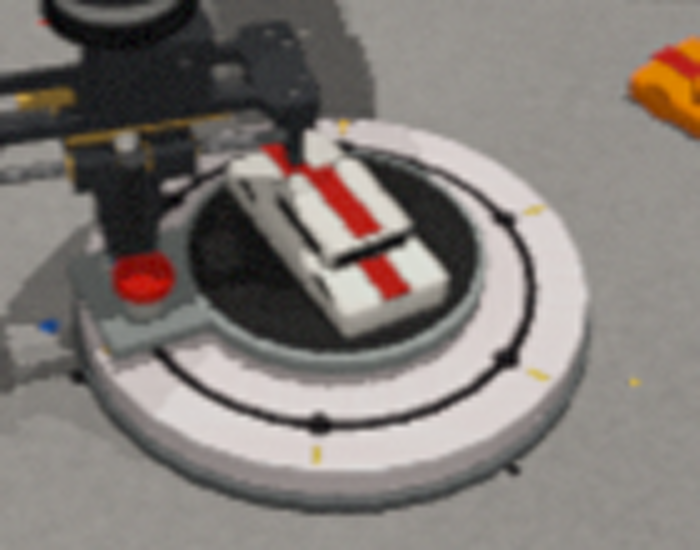

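View: the carrier is near the sixth-turn place, cap at crop (143,280), shell upright. The push force has risen, which suggests a lock. I'll test with a small extra push.

Request:
drive_tool:
  rows:
    - {"jaw": 0, "dp": [-0.25, -0.1, 0], "dr": [0, 0, 0]}
    - {"jaw": 0, "dp": [-0.25, -0.1, 0], "dr": [0, 0, 0]}

```text
time_s: 7.35
ee_pos: [0.5894, -0.0266, 0.1469]
tcp_rot: [0.003, 0.986, 0.166, 0.011]
force: [8.4, 3.5, -5.3]
width: 0.0006
```

```bash
python3 - <<'E'
from h import *
o=r.observe();print(o['ee_pos'],o['force'])
s=r.read_camera('scene')
for a,ce,st in blob(s['frame'],'red',(295,215,320,240)):print(a,ce,st,onz(s,*ce,.074).round(4),onz(s,*ce,.068).round(4))
for z in(.078,.072,.068):print(z,proj(s,(.609,-.016,z)).round(1))
E
```

```text
[ 0.58937074 -0.02656387  0.14693947] [ 8.35340354  3.47667367 -5.29461319]
102 [308.3 225.1] [303 220  12  11] [ 0.6029 -0.0171  0.074 ] [ 0.5967 -0.0182  0.068 ]
0.078 [308.4 225.7]
0.072 [308.4 227.3]
0.068 [308.5 228.4]
```

Blocked: two 2.7 mm pushes moved it only 0.7 mm. Backing off the post and rising.

Request:
drive_tool:
  rows:
    - {"jaw": 0, "dp": [0.4, 0.15, 0], "dr": [0, 0, 0]}
    - {"jaw": 0, "dp": [0.2, 0.1, 0.5], "dr": [0, 0, 0]}
    - {"jaw": 0, "dp": [0, 0, 3], "dr": [0, 0, 0]}
    - {"jaw": 0, "dp": [0, 0, 5], "dr": [0, 0, 0]}
    - {"jaw": 0, "dp": [0, 0, 6], "dr": [0, 0, 0]}
    - {"jaw": 0, "dp": [-5, -2, 3], "dr": [0, 0, 0]}
    - {"jaw": 0, "dp": [-5, -3, 0], "dr": [0, 0, 0]}
    - {"jaw": 0, "dp": [-3, -3, 0], "dr": [0, 0, 0]}

```text
time_s: 8.4
ee_pos: [0.4585, -0.1089, 0.3267]
tcp_rot: [0.006, 0.986, 0.165, 0.007]
force: [1.3, -0.8, 0.3]
width: 0.0004
```

Request:
drive_tool:
  rows:
    - {"jaw": 0, "dp": [-2, -5, 0], "dr": [0, 0, 0]}
    - {"jaw": 0, "dp": [0, -6, 0], "dr": [0, 0, 0]}
    - {"jaw": 0, "dp": [0, -6, 0], "dr": [0, 0, 0]}
    - {"jaw": 0, "dp": [0, -4, 0], "dr": [0, 0, 0]}
    - {"jaw": 0, "dp": [0, 0, 0], "dr": [0, 0, 0]}

```text
time_s: 9.02
ee_pos: [0.4281, -0.3284, 0.3286]
tcp_rot: [0.005, 0.987, 0.16, 0.003]
force: [-0.2, 0.8, 0.0]
width: 0.0006
```

```bash
python3 - <<'E'
from h import *
o=r.observe();print(o['time_s'],o['ee_pos'],o['force'])
s=r.read_camera('scene');t=r.read_camera('top')
P=[]
for c,b in((s,(295,212,322,242)),(t,(300,160,345,230))):
    for k,z in(('red',.074),('blue',.085)):
        for a,ce,st in blob(c['frame'],k,b):
            print(k,a,ce,onz(c,*ce,z).round(4))
            if k=='red' and a>50:P.append(ray(c,*ce))
if len(P)==2:
    (o1,d1),(o2,d2)=P;k=np.linalg.lstsq(np.c_[d1,-d2],o2-o1,rcond=None)[0];print('tri',o1+k[0]*d1,o2+k[1]*d2)
a=cv2.resize(t['frame'][150:255,240:350],None,fx=3.6,fy=3.6,interpolation=2);b=cv2.resize(s['frame'][185:275,285:410],None,fx=3.2,fy=4.2,interpolation=2)
save('crop5',np.hstack([a,b[:a.shape[0]]]))
E
```

```text
9.025 [ 0.42812857 -0.32842564  0.32864433] [-0.19247522  0.76628205  0.01484389]
red 103 [308.2 225.1] [ 0.6029 -0.0174  0.074 ]
blue 25 [303.8 215.7] [ 0.5797 -0.0319  0.085 ]
red 86 [324.4 182.4] [ 0.6041 -0.0184  0.074 ]
red 51 [302.5 215.1] [0.5043 0.0482 0.074 ]
blue 19 [329.4 190.4] [ 0.5777 -0.0333  0.085 ]
```

View pics/crop5.png

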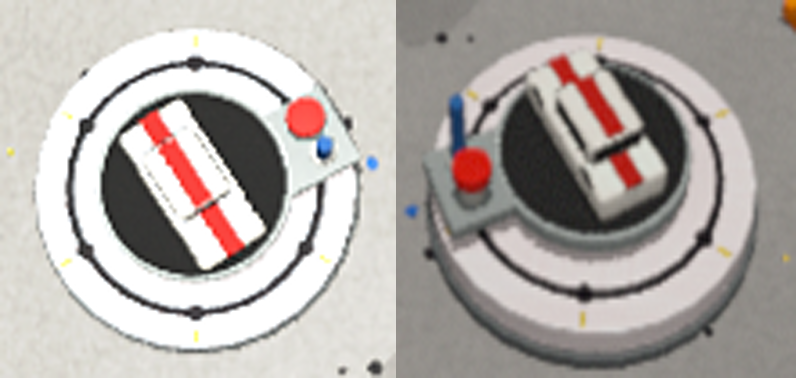

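```bash
python3 - <<'E'
from h import *
s=r.read_camera('scene');t=r.read_camera('top');Q=[]
for n,a,b in(('before',(344.5,242.8),(292.2,164.4)),('after',(308.2,225.1),(324.4,182.4))):
    (o1,d1),(o2,d2)=ray(s,*a),ray(t,*b);k=np.linalg.lstsq(np.c_[d1,-d2],o2-o1,rcond=None)[0];p=(o1+k[0]*d1+o2+k[1]*d2)/2;print(n,p);Q.append(p)
print('turn',2*np.arcsin(np.linalg.norm((Q[0]-Q[1])[:2])/.22))
r.sign_off()
E
```

```text
before [0.65999716 0.08072709 0.07644253]
after [ 0.6038947  -0.01783745  0.07492357]
turn 1.0832113639859122
the job is handed in; nothing more can be done
```

I turned the turntable one sixth clockwise to the next hole, where it stopped and appears locked. I handed the job in at about 9 s on the robot's clock.

I pressed the red plunger fully in with the closed fingertips and pushed the blue post about 0.2 rad. Then I lifted the tip off the cap and kept pushing on the post until the table stopped. After that I backed off and moved the arm clear.

**Last checks:**
- **Lock:** at the end, two more 2.7 mm pushes moved the table only 0.7 mm.
- **Angle:** the cameras gave a turn of 1.08 rad against a nominal 1.047. That is 0.036 over, slightly more than the 0.03 rad of play, but within what 2–3 mm of camera error would give.
- **Plunger height:** the cap measured 74.9 mm, against 76.4 mm measured the same way before the move. It reads as up within camera error, since a plunger left down would sit 6 mm lower. The stem also shows in the last picture.
- **Car shell:** it is upright in the middle of the table and turned with it.
- **Bottles and pot:** I did not look at these again after the move. The lowest passes were only over the turntable, away from them.

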